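# Clamp a coupon under an ATR spectrometer's pressure wheel

## Robot

A 6-joint arm with a two-finger parallel gripper is mounted at the origin on the work surface. World frame = base frame: x ahead of the robot, y to its left, z up, the work surface at z = 0. Lengths are in mm, angles in rad, forces in N, time in s.
With the tool pointing down it reaches from about 300 to 775 mm from the base axis. Payload 14.6 kg.
Tool frame: the origin (TCP) lies midway between the tips of the shut fingers; the grasp point (between the pads) lies 19 mm behind it; y points along the fingers, z is the direction in which the jaws open and shut, and the axes are right-handed (so a half turn about y gives the same grasp; the last joint's range is limited). The gripper opens to 94 mm and grips with 3 to 60 N. Pads are 16 mm wide; open, the fingers measure 119 mm over their backs; the gripper's body (75 mm by 177 mm) begins 78 mm behind the grasp point.
Start: joints at [-1.367, 0.3, 1.521, -0, 1.321, -0.067], TCP at [147.12, -529.948, 205.446] pointing down, gripper open.
Joint ranges: [-3.03, 3.03], [-0.79, 2.21], [0.23, 2.52], [-1.04, 4.18], [0, 3.07], [-2.55, 2.55]. Speed limits (rad/s): [2.22, 2.22, 2.57, 3.14, 3.14, 3.14].

## Interface

Orientations are given as [roll, pitch, yaw] about the fixed x, y, z axes, in that order (R = Rz(yaw) Ry(pitch) Rx(roll)).
In Python, from cell import manip gives the robot as it stands.
- The arm moves only by the tool play_rows, never from a script. Its argument "series" is a list of rows, each a list of 3 entries, a list of its own where there are three numbers: the shift along the tool's x, y, z in m, then the turn about the tool's y in rad, then the closure, from 0 (fully open) to 1 (shut). In form: [[[dx, dy, dz], twist, grip], ...]. A call has 1 to 20 rows; each row is the pose to reach, as a shift and turn from the pose measured when the call began, along the tool's axes at that moment; what a row does not reach only later rows make up. A row lasts 1/10 s, in which the tool goes at most 50 mm and 8.59 degrees, less where a joint would pass 70% of its speed; a pose out of reach is approached as far as the arm can. A call with a gripper value outside its range is refused whole. The fingers move at their own pace and stop on an object; "squeeze" is the grip in N (left out, the last holds). Time passes only in rows, so rows that repeat a pose let the fingers close. It gives the time, the measured TCP pose, the force and the opening at its end, in the units of the state.
- manip.read_state(): the state, without advancing time (a new reading comes with each control period).
- manip.camera(name): name is "scene" or "top" or "wrist"; returns the picture (384x512x3 uint8, red, green, blue); there is no depth.
- manip.camera_params(name): a dict with "K" (3x3 intrinsics, pixels), "dist_coeffs" ([k1, k2, p1, p2, k3] as OpenCV has them; the pictures are not rectified), "rvec" (rotation vector, rad) and "tvec" (3), from world to camera coordinates, as OpenCV has them. Camera axes: x right, y down, z forward; pixel columns grow to the right and rows downward; lengths in mm; the calibration is good to about 2 mm. A picture is of the moment at which its call begins: read the wrist's pose just before it. camera_params takes no time and is no camera call; for the wrist camera it gives the pose at the moment of the call.
- manip.sign_off(): hands the job in, once; it reports no verdict.
The state is a dict: "clock": time; "joints": joint angles; "qd": joint speeds; "effort": joint torques, N m; "eef_pos": TCP position; "eef_rot": TCP orientation; "wrist_force": force on the tool from outside, world axes, zero at the start; "moment": the same for the moment, N m; "finger_gap": finger opening in mm.
Only numpy, scipy, OpenCV 4.12 (cv2) and the standard library are available. Lean on these libraries where they do the work, as an engineer would, in place of code of your own. Each camera call takes 0.05 s, during which the arm holds its last target. There are 200 camera calls.

## Task

Take the long aluminium coupon off the grey rest, lay it flat on the infrared spectrometer's top plate, under the raised pressure foot, with its long centre line over the crystal, and let go of it. Then wind the handwheel clockwise (seen from above) until the foot clamps the coupon and the wheel has gone firm: about 16 N along the circle at its crank handle, where running free takes about 9 N; do not overwind it, or the crystal cracks. Let go and leave it clamped like that, with the other things on the bench undisturbed.

Things in the scene. Friction and masses are not known exactly. Their poses are not given: they have to be found in the camera images.
- coupon_center (a point): Centre (half-way up) of the long coupon, a plain flat aluminium bar 180 x 22 x 7 mm, about 75 g, both ends alike; x along its length, z up. It lies on a grey rest, underside 19 mm over the bench, with both ends 48 mm free beyond the ribs. Thin short coupons (96 x 22 x 3 mm) lie 48 mm to each side: leave them. It can be carried level if gripped firmly across its width 65 mm from the centre.
- rest: Grey plastic coupon rest, 110 x 130 mm, fixed, two ribs 19 mm high across it 70 mm apart; origin on the bench under its centre; the long coupon lies along its x axis.
- crystal (a point): Centre of the 9 mm crystal, flush in a 42 mm round puck in the spectrometer's flat steel top plate, 105 mm over the bench; z up, x points from the crystal to the tower behind it, -x to the open front. In this frame the plate covers x -83 to +127, y -102 to +102 mm. The coupon laid along x with its centre at x = -55 mm covers the crystal, lies stably and stands 62 mm free beyond the front edge.
- ftir: The spectrometer, a white box 212 x 220 x 105 mm, fixed; origin on the bench under the crystal, axes as the crystal's. The tower's column stands at x +70 to +114, y -25 to +25 mm; its arm, 42 mm wide, reaches over the crystal, underside 46 mm above the plate, with the wheel on top. The space under the arm is open to the front and to both sides: the coupon comes in level from a side or the front.
- foot: Pressure foot, a steel disc 17 mm across under the vertical spindle, straight above the crystal; origin at the centre of its underside, 16 to 22 mm above the plate at the start. It sinks 12 mm per clockwise turn of the wheel. A stiff spring behind it takes up the load once it is down: the job needs 105 to 225 N on the coupon (160 N at the set feel), and the crystal cracks above 260 N.
- wheel_hub (a point): Centre of the hub's top face on the steel handwheel, straight above crystal and foot, 211 mm over the bench. The wheel is 112 mm across, lies level, does not rise or sink, and stays where it is left. Clockwise from above lowers the foot; 1 to 1.6 turns from the start to tight. The spindle's bare end, 13 mm across, stands up to 16 mm above the hub.
- handle_grip (a point): Middle of the crank handle, an upright black cylinder 20 mm across, 46 mm tall, centre 234 mm over the bench, 45 mm from the wheel's axis. It spins freely on its pin: hold it firmly and carry it round the circle. Turned slowly, the free wheel drags with 9.3 N along the circle; once the foot is down this climbs 3.2 N per radian. Set feel: 16 N while turning (14 to 18.7 N will do); standing still may read less.
There are look-alikes about, which are no part of the job. Of the things shaped like the part that bears coupon_center, the aluminium one is meant.

How it is judged:
By the outcome, as a careful person would: the job done as asked, in the order asked, and still so for the second after the job is handed in, with the robot touching nothing.
It also fails if it takes over 72 s, if anything falls off the work surface, if the arm or the gripper's body presses on something with over 40 N, if the wrist force passes 120 N, or if a joint passes its speed limit or range.

## Working session

There is one attempt and no reset: what is moved stays moved. The work goes in short steps, Python scripts to look and compute and a tool call to move; the robot and the scene stay as the last step left them, time stands still between calls to the robot, and variables do not carry over. Pictures are saved under pics/ and viewed, about 8 in all and at most 12, crops included, and the job is handed in when it is done.

Besides the shell and the picture viewer there is one more tool, called after "Request:" as name([rows], argument=value, ...), one row to a line, values as JSON. play_rows: Moves the arm, as the interface text tells. Its arguments: {"type":"object","properties":{"series":{"type":"array","items":{"type":"array"}},"squeeze":{"type":"number"}},"required":["series"]}

```bash
ls; mkdir -p pics; python3 - <<'E'
from cell import manip
import cv2
s=manip.read_state(); print({k:s[k] for k in('clock','eef_pos','eef_rot','finger_gap')})
for n in('scene','top'):
    cv2.imwrite(f'pics/{n}0.png',manip.camera(n)[:,:,::-1])
    print(manip.camera_params(n))
E
```

```text
pics
{'clock': 0.0, 'eef_pos': array([ 147.08531818, -529.68522261,  204.87332919]), 'eef_rot': array([-1.57198147e+00,  9.97220454e-05, -2.87077570e+00]), 'finger_gap': 94.2837062556979}
{'K': array([[382.08799523,   0.        , 254.10282593],
       [  0.        , 382.08799523, 186.97208998],
       [  0.        ,   0.        ,   1.        ]]), 'dist_coeffs': array([-0.04456426,  0.        ,  0.        ,  0.        ,  0.        ]), 'rvec': array([ 0.92714255,  2.41336855, -1.14843282]), 'tvec': array([ 408.53695394,    5.11490904, 1444.96590579])}
{'K': array([[396.77049116,   0.        , 251.37199078],
       [  0.        , 396.77049116, 195.21124668],
       [  0.        ,   0.        ,   1.        ]]), 'dist_coeffs': array([0.02927732, 0.        , 0.        , 0.        , 0.        ]), 'rvec': array([ 2.19463236, -2.18669774,  0.07592241]), 'tvec': array([-120.4197857 ,  454.43079251, 1099.82187165])}
```

View pics/top0.png

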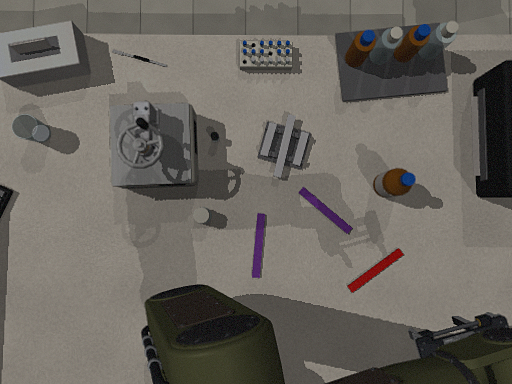

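View pics/scene0.png

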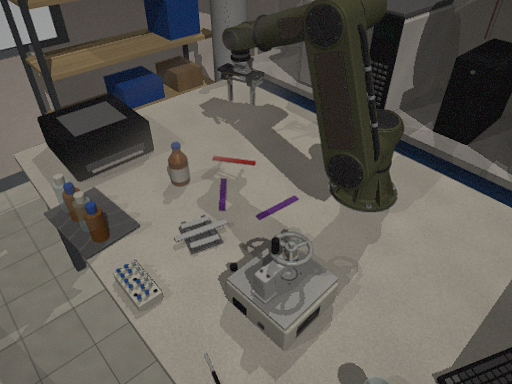

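The top view shows the spectrometer at about (150,145) and its wheel at (139,145), with the tower at the top of the picture. The grey rest is at (286,145). Three things could be the coupon: the aluminium bar on the rest (287,145), the purple bars (325,210) and (259,245), and the red bar (376,270). Only the bar on the rest is aluminium, so I'll confirm it in a crop.

```bash
cat > h.py <<'E'
import numpy as np, cv2
from cell import manip
from scipy.spatial.transform import Rotation as Rn
def ray(p,uv):
    R=cv2.Rodrigues(p['rvec'])[0]
    n=cv2.undistortPoints(np.array(uv,float).reshape(-1,1,2),p['K'],p['dist_coeffs']).reshape(-1,2)
    return -R.T@p['tvec'], np.c_[n,np.ones(len(n))]@R
def plane(p,uv,z):
    c,d=ray(p,uv); return c+d*((z-c[2])/d[:,2])[:,None]
def proj(p,X): return cv2.projectPoints(np.array(X,float).reshape(-1,3),p['rvec'],p['tvec'],p['K'],p['dist_coeffs'])[0].reshape(-1,2)
def tri(p1,uv1,p2,uv2):
    c1,d1=ray(p1,uv1);c2,d2=ray(p2,uv2);d1=d1[0];d2=d2[0]
    t=np.linalg.lstsq(np.c_[d1,-d2],c2-c1,rcond=None)[0]
    a,b=c1+d1*t[0],c2+d2*t[1]; return (a+b)/2,np.linalg.norm(a-b)
E
python3 - <<'E'
from h import *
im=cv2.imread('pics/top0.png')
cv2.imwrite('pics/crop1.png',cv2.resize(im[90:200,100:325],None,fx=3.5,fy=3.5,interpolation=cv2.INTER_CUBIC))
p=manip.camera_params('top')
print('rest',plane(p,[[286,145]],26),'hub',plane(p,[[139,145]],211))
E
```

```text
rest [[ 595.61198315 -215.33748568   26.        ]] hub [[558.11087327 143.6743867  211.        ]]
```

View pics/crop1.png

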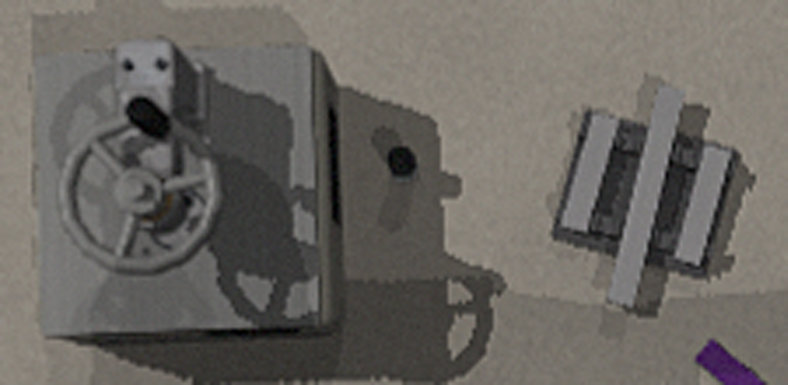

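The crop confirms it: the bare aluminium bar lies across the rest between the two short thin coupons, with ends at about px (291,114) and (277,178). The black knob at (215,136) stands on the bench and isn't the handle. The real handle is at (143,124) on the wheel. Next I'll work out the rough poses and the geometry of the first move.

```bash
cat >> h.py <<'E'
def move(target,tx=None):
    "shift in tool axes (m) to world target (mm); twist to bring tool x (or -x, nearest) to world heading tx"
    s=manip.read_state(); R=Rn.from_euler('xyz',s['eef_rot']).as_matrix()
    print('shift',np.round(R.T@(np.array(target)-s['eef_pos'])/1000,4))
    if tx is not None:
        h=np.arctan2(R[1,0],R[0,0]); d=(tx-h+np.pi/2)%np.pi-np.pi/2
        # tool y is down: +twist about tool y = -yaw
        print('twist',round(-d,4),'j6',s['joints'][5])
E
python3 - <<'E'
from h import *
p=manip.camera_params('top');q=manip.camera_params('scene')
e=plane(p,[[290.9,114.3],[277.1,178]],26);print('ends',e,np.linalg.norm(e[0]-e[1]),np.arctan2(*(e[0]-e[1])[1::-1]),'centre',e.mean(0))
c=np.array([[45,50],[310,47],[322,325],[45,335]])/3.5+[100,90]
b=plane(p,c,105);print('plate',b)
for i in range(4):d=b[(i+1)%4]-b[i];print(np.linalg.norm(d),np.degrees(np.arctan2(d[1],d[0])))
print('hub',plane(p,[[139.4,145.1]],211),'handle top',plane(p,[[142.9,123.7]],257))
w=manip.camera_params('wrist');Rw=cv2.Rodrigues(w['rvec'])[0];print('wcam',-Rw.T@w['tvec'],Rw[2],w['K'])
s=manip.read_state();print(Rn.from_euler('xyz',s['eef_rot']).as_matrix().round(3))
move([540,-215,250],1.37)
E
```

```text
ends [[ 682.91467773 -229.25328777   26.        ]
 [ 502.54356757 -190.34244165   26.        ]] 184.52043607361333 -0.212470551996098 centre [ 592.72912265 -209.79786471   26.        ]
plate [[684.90649189 243.10391534 105.        ]
 [688.8035074   46.60260215 105.        ]
 [480.43821468  35.15767181 105.        ]
 [472.16921848 238.12017072 105.        ]]
196.53995220635383 -88.86385860994915
208.67937521326672 -176.85606021126753
203.13087471718939 92.33302560398225
212.79564188726405 1.3420088917566169
hub [[557.88225185 142.74564681 211.        ]] handle top [[596.96687176 123.07793023 257.        ]]
wcam [ 213.76548279 -511.52682842  384.49358077] [-0.22997841 -0.06479546 -0.97103629] [[334.20426783   0.         250.55268922]
 [  0.         334.20426783 197.22064559]
 [  0.           0.           1.        ]]
[[-0.964 -0.     0.267]
 [-0.267  0.001 -0.964]
 [-0.    -1.    -0.001]]
shift [-0.4628 -0.0448 -0.1982]
twist -1.0993 j6 -0.06656876170658912
```

```bash
python3 - <<'E'
from h import *
move([529,-196,220],-0.2125)
E
```

```text
shift [-0.4573 -0.0148 -0.2195]
twist 0.4832 j6 -0.06656876170658912
```

Request:
play_rows([
  [[-0.04,-0.02,-0.02],0.05,0],
  [[-0.08,-0.02,-0.04],0.1,0],
  [[-0.12,-0.02,-0.06],0.15,0],
  [[-0.16,-0.02,-0.077],0.2,0],
  [[-0.2,-0.02,-0.096],0.25,0],
  [[-0.24,-0.02,-0.115],0.3,0],
  [[-0.28,-0.02,-0.134],0.35,0],
  [[-0.32,-0.02,-0.154],0.4,0],
  [[-0.36,-0.02,-0.173],0.44,0],
  [[-0.4,-0.02,-0.192],0.483,0],
  [[-0.44,-0.0148,-0.211],0.483,0],
  [[-0.4573,-0.0148,-0.2195],0.483,0],
  [[-0.4573,-0.0148,-0.2195],0.483,0],
  [[-0.4573,-0.0148,-0.2195],0.483,0],
  [[-0.4573,-0.0148,-0.2195],0.483,0],
])

```text
clock: 1.6
eef_pos: [528.3, -196.7, 220.0]
eef_rot: [-1.572, -0.001, 2.928]
wrist_force: [0.3, 1.1, -0.9]
finger_gap: 93.9
```

```bash
python3 - <<'E'
from h import *
s=manip.read_state(); print(s['clock'],s['eef_pos'],s['eef_rot'],s['joints'].round(2),s['wrist_force'])
im=manip.camera('wrist')[:,:,::-1]; cv2.imwrite('pics/w1.png',im)
E
```

```text
1.6 [ 528.29641253 -196.72067533  220.0396314 ] [-1.57160949e+00 -5.60510069e-04  2.92837583e+00] [-0.42  0.32  1.46  0.    1.36  1.36] [ 0.26473955  1.12551314 -0.90057903]
```

View pics/w1.png

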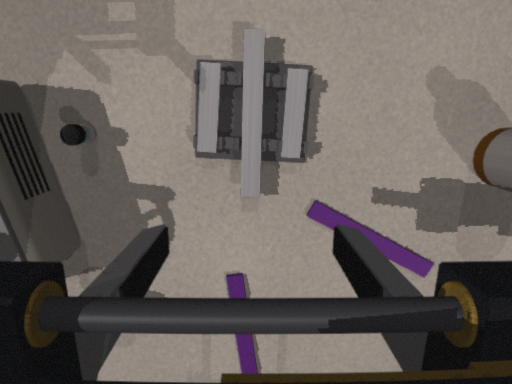

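The wrist view shows the long coupon from about (254,30) to (251,196), between the two short ones at (208,108) and (295,112). I'll fit its outline next.

```bash
python3 - <<'E'
from h import *
p=manip.camera_params('wrist')
im=cv2.imread('pics/w1.png').astype(int); g=im.mean(2); sat=im.max(2)-im.min(2)
roi=np.zeros(g.shape,np.uint8); roi[20:205,236:272]=1
print(g[40,236:272].round(),sat[40,236:272]);print(g[185,236:272].round(),sat[185,236:272]);print(g[20:45,254].round(),g[185:205,250].round(), sat[185:205,250])
m=((sat<14)&(g>110)&(roi>0)).astype(np.uint8)
m=cv2.morphologyEx(m,cv2.MORPH_OPEN,np.ones((5,5)))
c=max(cv2.findContours(m,0,1)[0],key=cv2.contourArea)
r=cv2.minAreaRect(c);print(r)
bp=cv2.boxPoints(r);w=plane(p,bp,26);print(w)
print([np.linalg.norm(w[i]-w[i-1]).round(1) for i in range(4)],w.mean(0))
print('tcp px',proj(p,[manip.read_state()['eef_pos'],[529,-196,6]]))
E
```

```text
[121. 120. 119. 118. 119. 121. 123. 126. 136. 137. 137. 138. 139. 137.
 135. 138. 141. 141. 138. 138. 137. 138. 138. 137. 137. 136. 135. 133.
 121.  92.  87.  87.  89.  87.  86.  88.] [16 16 15 16 16 19 15 14  5  6  6  5  5  5  4  4  4  5  5  3  4  5  6  4
  3  5  5  3  5  9 11 12 10 12 11 10]
[139. 141. 142. 140. 135. 136. 137. 135. 134. 137. 137. 134. 134. 134.
 137. 136. 136. 134. 137. 133. 133. 131. 134. 131.  87.  84.  89.  88.
  85.  87.  89.  89.  90.  91.  88.  90.] [18 19 19 19 17  6  5  4  5  5  5  7  7  6  4  5  5  4  6  5  4  3  5  6
  8 12 13 11 13 12 11 12 12 11 11 12]
[135. 133. 134. 134. 135. 139. 137. 127. 119. 137. 138. 137. 139. 137.
 138. 138. 139. 140. 138. 137. 138. 137. 138. 136. 138.] [137. 137. 137. 136. 138. 137. 136. 138. 137. 139. 137. 130. 123. 125.
 129. 128. 126. 128. 128. 128.] [ 4  6  4  6  5  5  4  5  5  4  3  5 10 17 15 17 18 18 17 16]
((252.3121795654297, 112.58155059814453), (21.013927459716797, 169.19601440429688), 0.9710219502449036)
[[ 508.91692295 -181.16815363   26.        ]
 [ 684.53224245 -223.31835843   26.        ]
 [ 679.60855223 -244.54176221   26.        ]
 [ 503.39574159 -204.7250513    26.        ]]
[np.float64(24.2), np.float64(180.6), np.float64(21.8), np.float64(180.7)] [ 594.11336481 -213.43833139   26.        ]
tcp px [[249.82015892 239.95778271]
 [249.32089018 174.47525538]]
```

```bash
python3 - <<'E'
from h import *
move([528.9,-198.2,6],-0.229)
E
```

```text
shift [-0.0009  0.2142  0.0014]
twist 0.0155 j6 1.3622225144508677
```

Request:
play_rows([
  [[-0.001,0.04,0.0014],0.0155,0.4],
  [[-0.001,0.08,0.0014],0.0155,0.4],
  [[-0.001,0.12,0.0014],0.0155,0.4],
  [[-0.001,0.15,0.0014],0.0155,0.4],
  [[-0.001,0.175,0.0014],0.0155,0.4],
  [[-0.001,0.19,0.0014],0.0155,0.4],
  [[-0.001,0.2,0.0014],0.0155,0.4],
  [[-0.001,0.207,0.0014],0.0155,0.4],
  [[-0.001,0.2142,0.0014],0.0155,0.4],
  [[-0.001,0.2142,0.0014],0.0155,0.4],
  [[-0.001,0.2142,0.0014],0.0155,0.4],
], squeeze=60)

```text
clock: 2.75
eef_pos: [529.2, -198.3, 6.5]
eef_rot: [-1.571, 0.0, 2.913]
wrist_force: [-0.3, 0.6, 0.2]
finger_gap: 56.4
```

Request:
play_rows([
  [[0,0,0],0,0.6],
  [[0,0,0],0,0.7],
  [[0,0,0],0,0.75],
  [[0,0,0],0,0.8],
  [[0,0,0],0,0.9],
  [[0,0,0],0,1],
  [[0,0,0],0,1],
  [[0,0,0],0,1],
  [[0,0,0],0,1],
  [[0,0,0],0,1],
])

```text
clock: 3.75
eef_pos: [529.3, -198.3, 6.5]
eef_rot: [-1.571, 0.0, 2.913]
wrist_force: [0.3, -0.3, 1.1]
finger_gap: 20.9
```

```bash
python3 - <<'E'
from h import *
move([529,-198,150]);move([480,20,320],0)
E
```

```text
shift [ 0.0003 -0.1435 -0.0004]
shift [ 0.0974 -0.3134 -0.2017]
twist -0.229 j6 1.375524823463014
```

Request:
play_rows([
  [[0,-0.005,0],0,1],
  [[0,-0.015,0],0,1],
  [[0,-0.03,0],0,1],
  [[0,-0.05,0],0,1],
  [[0,-0.08,0],0,1],
  [[0,-0.11,0],0,1],
  [[0,-0.15,0],0,1],
  [[0.01,-0.19,-0.02],-0.02,1],
  [[0.025,-0.22,-0.05],-0.06,1],
  [[0.04,-0.25,-0.08],-0.1,1],
  [[0.055,-0.28,-0.11],-0.13,1],
  [[0.07,-0.3,-0.14],-0.17,1],
  [[0.082,-0.313,-0.17],-0.2,1],
  [[0.092,-0.3134,-0.19],-0.22,1],
  [[0.0974,-0.3134,-0.2],-0.229,1],
  [[0.0974,-0.3134,-0.2017],-0.229,1],
  [[0.0974,-0.3134,-0.2017],-0.229,1],
  [[0.0974,-0.3134,-0.2017],-0.229,1],
])

```text
clock: 5.55
eef_pos: [480.1, 19.2, 319.8]
eef_rot: [-1.571, 0.0, 3.14]
wrist_force: [-0.2, 0.2, -1.5]
finger_gap: 21.3
```

```bash
python3 - <<'E'
from h import *
s=manip.read_state(); print(s['clock'],s['eef_pos'],s['eef_rot'],s['joints'].round(2),s['wrist_force'],s['finger_gap'])
im=manip.camera('wrist')[:,:,::-1]; cv2.imwrite('pics/w2.png',cv2.resize(im,None,fx=1.5,fy=1.5));cv2.imwrite('pics/w2r.png',im)
E
```

```text
5.55 [480.11858006  19.17486394 319.81182999] [-1.57116285e+00  9.51728586e-05  3.14030787e+00] [-0.04  0.08  1.52  0.    1.54  1.54] [-0.24569587  0.1680926  -1.52219455] 21.250762396654267
```

View pics/w2.png

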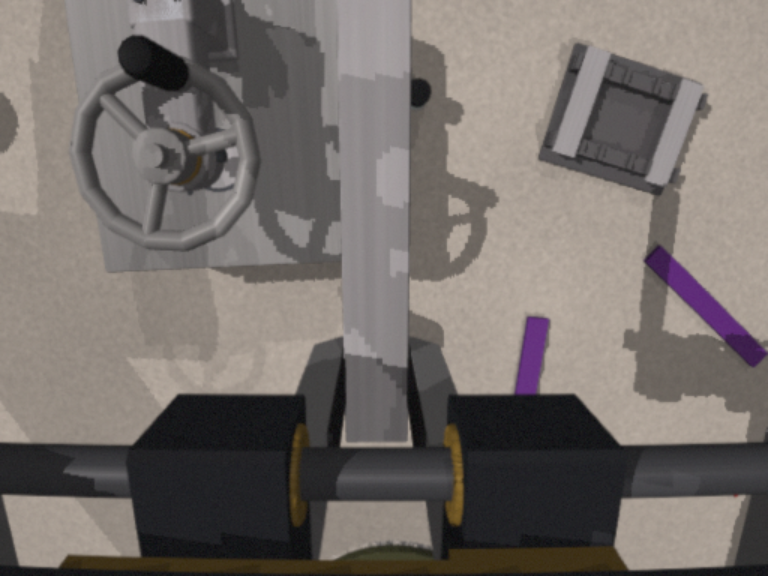

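The view shows the wheel centred near (162,155) in this 1.5x picture, with the handle top at about (138,55). The plate's front-left corner is at (107,271). The coupon is held straight down the middle. I'll fit the plate edges and the hub.

```bash
python3 - <<'E'
from h import *
p=manip.camera_params('wrist')
im=cv2.imread('pics/w2r.png'); L=cv2.cvtColor(im,cv2.COLOR_BGR2LAB).astype(float)
sat=cv2.GaussianBlur(L[:,:,2]-128,(0,0),1.2)  # b*: bench is yellowish, steel is neutral
print('bstar plate/bench',sat[150,100],sat[150,60],sat[165,120],sat[195,120])
def fit(pts):
    pts=np.array(pts,np.float32); v=cv2.fitLine(pts,cv2.DIST_HUBER,0,.01,.01).ravel(); return v,pts
t=(sat[150,100]+sat[150,60])/2
F=[]
for u in range(85,215,3):
    col=sat[168:195,u]; k=np.where((col[:-1]<t)&(col[1:]>=t))[0]
    if len(k):F.append((u,168+k[-1]+(t-col[k[-1]])/(col[k[-1]+1]-col[k[-1]])))
Lf=[]
for v in range(4,172,3):
    row=sat[v,30:85]; k=np.where((row[:-1]>=t)&(row[1:]<t))[0]
    if len(k):Lf.append((30+k[0]+(t-row[k[0]])/(row[k[0]+1]-row[k[0]]),v))
for n,P in(('front',F),('left',Lf)):
    v,P=fit(P); d=np.abs((P-v[2:])@[-v[1],v[0]]);print(n,len(P),'resid',np.median(d),np.percentile(d,90))
    W=plane(p,[v[2:]-60*v[:2],v[2:]+60*v[:2]],105);dd=W[1]-W[0]
    print(W.round(1).tolist(),'dir deg',np.degrees(np.arctan2(dd[1],dd[0])))
T=manip.camera_params('top')
print('hubtop spindle', tri(p,[[153/1.5,155/1.5]],T,[[139.4,145.1]]))
print('hub z211',plane(p,[[162/1.5,155/1.5]],211),'handle tri',tri(p,[[138/1.5,54/1.5]],T,[[142,122.5]]))
print('handle z257',plane(p,[[138/1.5,54/1.5]],257))
s=manip.read_state();
w=plane(p,[[377/1.5,50/1.5],[377/1.5,420/1.5]],319.8+19);print('coupon axis',w)
E
```

```text
bstar plate/bench 0.8324596528694009 5.995292571255601 0.8785089539715956 5.593612482734389
front 44 resid 0.21382718 0.6064894
[[474.2, 214.5, 105.0], [478.4, 68.2, 105.0]] dir deg -88.34634658913976
left 56 resid 2.9396112 7.6026893
[[671.7, 247.3, 105.0], [541.9, 245.1, 105.0]] dir deg -179.0461438932196
hubtop spindle (array([559.45808041, 144.73827571, 206.69290428]), np.float64(2.0652220646000665))
hub z211 [[559.93124903 138.56016922 211.        ]] handle tri (array([600.27040184, 124.18900095, 261.83105076]), np.float64(3.60011028909425))
handle z257 [[603.1637973 126.8322014 257.       ]]
coupon axis [[585.22228849  18.36708556 338.8       ]
 [464.83113841  18.35799072 338.8       ]]
```

```bash
python3 - <<'E'
from h import *
im=cv2.imread('pics/w2r.png'); 
a=cv2.resize(im[0:190,35:235],None,fx=3,fy=3,interpolation=cv2.INTER_CUBIC)
p=manip.camera_params('wrist')
import math
for z,c in((211,(0,0,255)),(227,(0,255,0)),(105,(255,0,0))):
    u=(proj(p,[[559.3,143.5,z]])[0]-[35,0])*3+1; print(z,u)
    cv2.drawMarker(a,tuple(int(x) for x in u),c,cv2.MARKER_CROSS,16,1)
cy=math.cos(.028);sy=math.sin(.028)
for X in((-83,102),(127,102),(-83,0),(-83,-102),(20,102)):
    w=[559.3+cy*X[0]-sy*X[1],143.5+sy*X[0]+cy*X[1],105]; u=(proj(p,[w])[0]-[35,0])*3+1
    cv2.drawMarker(a,tuple(int(x) for x in u),(255,0,255),cv2.MARKER_CROSS,16,1)
cv2.imwrite('pics/w2c.png',a)
E
```

```text
211 [202.96162815 313.55464152]
227 [177.2982006  311.77934962]
105 [321.26207372 321.98789927]
```

View pics/w2c.png

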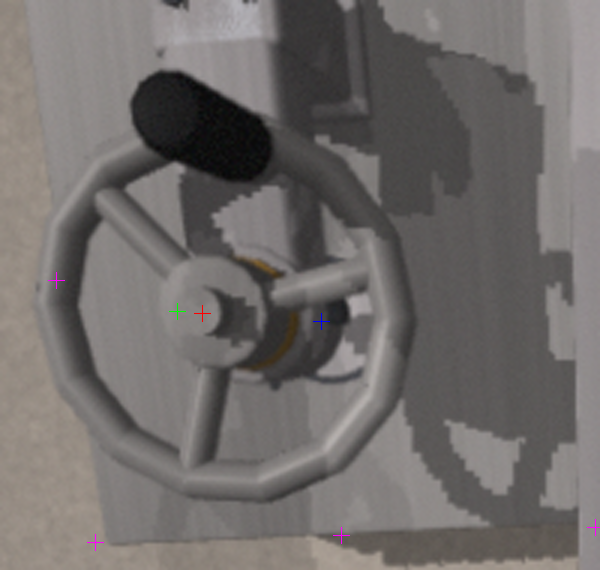

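```bash
python3 - <<'E'
from h import *
p=manip.camera_params('wrist'); T=manip.camera_params('top')
f=lambda P:(np.array(P,float)-1)/3+[35,0]
print('left edge',plane(p,f([[110,545],[68,300],[27,10]]),105))
print('hub',plane(p,f([[216,312]]),211),'handle top',plane(p,f([[168,110]]),257), 'handle bottom',plane(p,f([[236,143]]),211))
print('rim',plane(p,f([[226,312]]),205))
im=cv2.imread('pics/top0.png')
a=cv2.resize(im[95:195,100:210],None,fx=6,fy=6,interpolation=cv2.INTER_CUBIC)
import math
def fr(X,z,c=(559.3,139.7),y=.028): return [c[0]+math.cos(y)*X[0]-math.sin(y)*X[1],c[1]+math.sin(y)*X[0]+math.cos(y)*X[1],z]
for X,z,c in[((-83,102),105,0),((-83,-102),105,0),((127,102),105,0),((127,-102),105,0),((0,0),211,1)]:
    u=(proj(T,[fr(X,z)])[0]-[100,95]+.5)*6
    cv2.drawMarker(a,tuple(int(x) for x in u),(255,0,255) if c==0 else (0,0,255),cv2.MARKER_CROSS,20,1)
cv2.imwrite('pics/tc.png',a)
E
```

```text
left edge [[472.54005859 236.97391623 105.        ]
 [568.9019543  242.16117263 105.        ]
 [673.00377553 246.40840777 105.        ]]
hub [[559.67388589 139.72825349 211.        ]] handle top [[602.97215709 127.78279451 257.        ]] handle bottom [[604.28457155 130.34153641 211.        ]]
rim [[559.85171749 139.32526565 205.        ]]
```

View pics/tc.png

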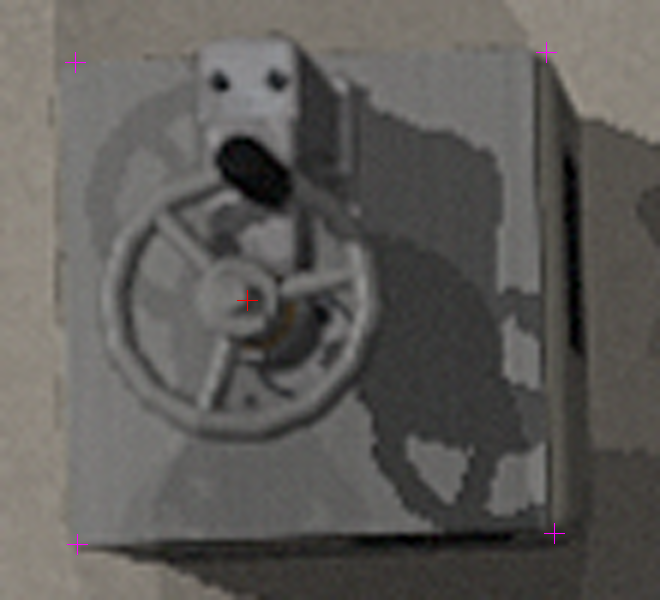

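Both crops agree within the 2 mm calibration: crystal at about (559.5, 140.5), yaw about 2°. Next I'll stage the coupon in front of the plate and measure it against the plate at nearly the same height.

```bash
python3 - <<'E'
from h import *
move([335,132.5,320],0.035);move([335,132.5,112])
E
```

```text
shift [ 0.1453 -0.0002 -0.1131]
twist -0.0364 j6 1.5356068931086586
shift [ 0.1453  0.2078 -0.113 ]
```

Request:
play_rows([
  [[0.035,0,-0.025],-0.01,1],
  [[0.07,0,-0.055],-0.02,1],
  [[0.105,0,-0.08],-0.036,1],
  [[0.135,0,-0.105],-0.036,1],
  [[0.145,0,-0.113],-0.036,1],
  [[0.145,0.03,-0.113],-0.036,1],
  [[0.145,0.07,-0.113],-0.036,1],
  [[0.145,0.11,-0.113],-0.036,1],
  [[0.145,0.15,-0.113],-0.036,1],
  [[0.145,0.18,-0.113],-0.036,1],
  [[0.145,0.2,-0.113],-0.036,1],
  [[0.145,0.208,-0.113],-0.036,1],
  [[0.145,0.208,-0.113],-0.036,1],
  [[0.145,0.208,-0.113],-0.036,1],
  [[0.145,0.208,-0.113],-0.036,1],
])

```text
clock: 7.1
eef_pos: [335.9, 132.6, 112.8]
eef_rot: [-1.572, 0.002, -3.107]
wrist_force: [-0.6, -0.2, -1.1]
finger_gap: 20.9
```

```bash
python3 - <<'E'
from h import *
s=manip.read_state(); print(s['clock'],s['eef_pos'],s['eef_rot'],s['joints'].round(2),s['wrist_force'],s['finger_gap'])
im=manip.camera('wrist')[:,:,::-1]; cv2.imwrite('pics/w3r.png',im)
a=cv2.resize(im,None,fx=1.56,fy=1.56,interpolation=cv2.INTER_CUBIC)
cv2.imwrite('pics/w3.png',a)
E
```

```text
7.1 [335.93585085 132.55483455 112.76240897] [-1.57163233e+00  1.71174365e-03 -3.10714188e+00] [ 0.27 -0.01  2.12  0.    1.04  1.81] [-0.56190747 -0.16350661 -1.06776869] 20.893853032368508
```

View pics/w3.png

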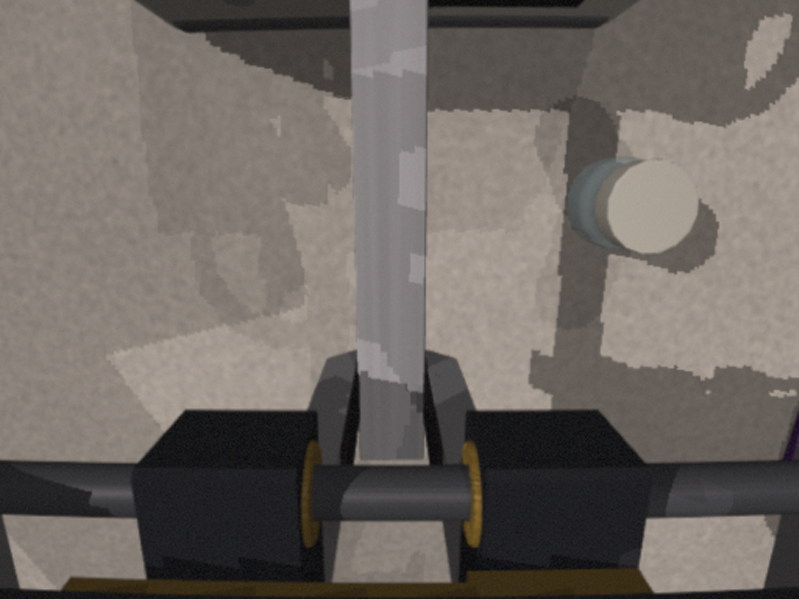

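This view only shows the coupon held straight, plus the can at (650,205) on the right, which is well below the gripper body. The plate is out of view above. I'll lower to 5 mm above plate level, slide in, and then check against both side edges of the plate.

Request:
play_rows([
  [[0,0.01,0],0,1],
  [[0,0.0148,0],0,1],
  [[-0.01,0.0148,0],0,1],
  [[-0.02,0.0148,0],0,1],
  [[-0.03,0.0148,0],0,1],
  [[-0.04,0.0148,0],0,1],
  [[-0.05,0.0148,0],0,1],
  [[-0.06,0.0148,0],0,1],
  [[-0.07,0.0148,0],0,1],
  [[-0.08,0.0148,0],0,1],
  [[-0.09,0.0148,0],0,1],
  [[-0.098,0.0148,0],0,1],
  [[-0.102,0.0148,0],0,1],
  [[-0.102,0.0148,0],0,1],
  [[-0.102,0.0148,0],0,1],
])

```text
clock: 8.65
eef_pos: [437.6, 136.1, 98.0]
eef_rot: [-1.572, 0.001, -3.107]
wrist_force: [-0.1, -0.3, -1.2]
finger_gap: 20.9
```

```bash
python3 - <<'E'
from h import *
s=manip.read_state(); print(s['clock'],s['eef_pos'],s['eef_rot'],s['wrist_force'],s['moment'],s['finger_gap'])
im=manip.camera('wrist')[:,:,::-1]; cv2.imwrite('pics/w4r.png',im)
a=cv2.resize(im,None,fx=1.56,fy=1.56,interpolation=cv2.INTER_CUBIC)
cv2.imwrite('pics/w4.png',a)
E
```

```text
8.65 [437.57088729 136.11211075  97.98348514] [-1.57160800e+00  1.38305185e-03 -3.10701930e+00] [-0.08952865 -0.32246908 -1.19563895] [ 0.04366797  0.09710303 -0.0095411 ] 20.854632622427232
```

View pics/w4.png

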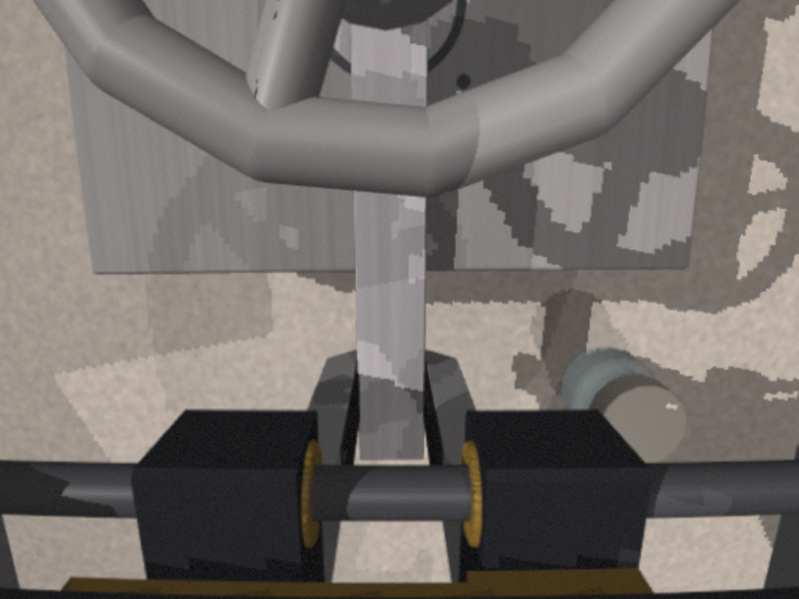

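The coupon is now under the wheel. The plate's front corners show at (94,273) and (689,268), and the coupon crosses the front edge at x 357–426, so it's centred there. I'll check the crystal position and yaw numerically.

```bash
python3 - <<'E'
from h import *
p=manip.camera_params('wrist')
im=cv2.imread('pics/w4r.png'); L=cv2.cvtColor(im,cv2.COLOR_BGR2LAB).astype(float); b=cv2.GaussianBlur(L[:,:,2]-128,(0,0),1)
def cross(v,t,rise): 
    k=np.where((v[:-1]<t)&(v[1:]>=t) if rise else (v[:-1]>=t)&(v[1:]<t))[0]
    return None if len(k)==0 else k[-1]+(t-v[k[-1]])/(v[k[-1]+1]-v[k[-1]])
t=3.3
F=[(u,160+c) for u in list(range(70,220,3))+list(range(285,430,3)) if (c:=cross(b[160:190,u],t,1)) is not None]
Lf=[(40+c,v) for v in range(50,168,3) if (c:=cross(b[v,40:80],t,0)) is not None]
Rt=[(425+c,v) for v in range(30,165,3) if (c:=cross(b[v,425:475],t,1)) is not None]
out=[]
for n,P in(('front',F),('left',Lf),('right',Rt)):
    W=plane(p,P,105)[:,:2].astype(np.float32); l=cv2.fitLine(W,cv2.DIST_HUBER,0,.01,.01).ravel()
    print(n,len(P),l,'deg',np.degrees(np.arctan(l[1]/l[0])),'res',np.median(abs((W-l[2:])@[-l[1],l[0]]))); out.append(l)
x=559.5
for l in out[1:]: print('y at x559.5:',l[3]+(x-l[2])*l[1]/l[0])
f=out[0];print('front x at y140.5',f[2]+(140.5-f[3])*f[0]/f[1])
zt=98-6.5+19+7
c=np.array([[357,270],[426,270],[358.5,380],[425,380],[352,40],[427.5,40]])/1.56
w=plane(p,c,zt);print('coupon mids',(w[0::2]+w[1::2])/2,'w',w[0::2,1]-w[1::2,1])
pk=plane(p,np.array([[335,35],[463,10],[430,66],[350,68],[452,40]])/1.56,105);print(pk)
E
```

```text
front 99 [ 4.1237179e-02 -9.9914938e-01  4.7639270e+02  1.5094745e+02] deg -87.63661 res 0.12964706
left 40 [9.9894851e-01 4.5846608e-02 5.1147238e+02 2.4050665e+02] deg 2.627738 res 0.03288064
right 45 [9.9898005e-01 4.5153540e-02 5.2021100e+02 3.7565842e+01] deg 2.587987 res 0.07340872
y at x559.5: 242.71088
y at x559.5: 39.34169
front x at y140.5 476.82388
coupon mids [[479.37332405 136.95259158 117.5       ]
 [442.94404204 135.56451999 117.5       ]
 [545.69100644 139.82606519 117.5       ]] w [21.43791432 21.7798841  21.47807539]
[[549.62528631 156.76972795 105.        ]
 [558.20627299 117.98440485 105.        ]
 [541.65307894 127.23375606 105.        ]
 [540.18552292 151.96802956 105.        ]
 [549.4767754  120.85119028 105.        ]]
```

The fit is clean. The plate is 203.4 mm wide at yaw 2.5°, the crystal is at (559.7, 141.0), and the coupon axis passes 0.6 mm beside it at yaw 2.4°. I'll correct that, lower and release.

Request:
play_rows([
  [[-0.0005,0.001,-0.0006],-0.003,1],
  [[-0.0005,0.002,-0.0006],-0.003,1],
  [[-0.0005,0.003,-0.0006],-0.003,1],
  [[-0.0005,0.004,-0.0006],-0.003,1],
  [[-0.0005,0.0048,-0.0006],-0.003,1],
  [[-0.0005,0.0053,-0.0006],-0.003,1],
  [[-0.0005,0.0055,-0.0006],-0.003,1],
  [[-0.0005,0.0055,-0.0006],-0.003,1],
])

```text
clock: 9.5
eef_pos: [438.0, 136.7, 92.5]
eef_rot: [-1.572, 0.001, -3.104]
wrist_force: [-1.1, 0.6, -0.6]
finger_gap: 21.1
```

Request:
play_rows([
  [[0,0.0004,0],0,1],
  [[0,0.0004,0],0,1],
  [[0,0.0004,0],0,1],
])

```text
clock: 9.8
eef_pos: [438.1, 136.7, 92.2]
eef_rot: [-1.572, 0.002, -3.104]
wrist_force: [-0.4, -0.3, 1.5]
finger_gap: 21.2
```

Contact with the plate is showing. Now I'll release and back straight out to the front, then up.

Request:
play_rows([
  [[0,0,0],0,0.77],
  [[0,0,0],0,0.74],
  [[0,0,0],0,0.7],
  [[0,0,0],0,0.65],
  [[0,0,0],0,0.6],
  [[0,0,0],0,0.55],
  [[0,0,0],0,0.5],
  [[0,0,0],0,0.5],
  [[0,0,0],0,0.5],
])

```text
clock: 10.7
eef_pos: [438.1, 136.8, 92.2]
eef_rot: [-1.572, 0.002, -3.104]
wrist_force: [-0.7, -0.6, 0.0]
finger_gap: 47.1
```

```bash
python3 - <<'E'
from h import *
s=manip.read_state(); print(s['clock'],s['eef_pos'],s['wrist_force'],s['finger_gap'])
im=manip.camera('wrist')[:,:,::-1]; cv2.imwrite('pics/w5r.png',im)
p=manip.camera_params('wrist')
L=cv2.cvtColor(im.copy(),cv2.COLOR_BGR2LAB).astype(float)
g=L[:,:,0];b=L[:,:,2]-128
# coupon strip in front of the plate: neutral pixels vs yellowish bench
for v in(185,200,215,225):
    r=cv2.GaussianBlur(b[v:v+3],(0,0),1)[1]; k=np.where(r[215:290]<3)[0]+215; print(v,k.min(),k.max(),plane(p,[[(k.min()+k.max())/2,v+1]],112)[0].round(1))
h=604.3,130.3
move([438,136.7,330]); 
# handle: hub (559.7,141)
E
```

```text
10.7 [438.07660913 136.76453369  92.24907491] [-0.68997392 -0.59617403  0.04204661] 47.0804032387493
185 227 273 [473.5 137.9 112. ]
200 229 272 [466.  137.4 112. ]
215 229 271 [458.3 137.4 112. ]
225 229 271 [453.  137.2 112. ]
shift [-3.000e-04 -2.378e-01 -2.000e-04]
```

The coupon stayed within about 1 mm of the line after release. I'll lift straight up and go over the handle.

Request:
play_rows([
  [[0,-0.015,0],0,0.45],
  [[0,-0.05,0],0,0.45],
  [[0,-0.095,0],0,0.45],
  [[0,-0.14,0],0,0.45],
  [[0,-0.185,0],0,0.45],
  [[0,-0.225,0],0,0.45],
  [[0,-0.238,0],0,0.45],
  [[0,-0.238,0],0,0.45],
  [[0,-0.238,0],0,0.45],
])

```text
clock: 11.65
eef_pos: [437.4, 136.5, 328.6]
eef_rot: [-1.571, -0.0, -3.104]
wrist_force: [0.6, 1.4, -0.6]
finger_gap: 51.5
```

```bash
python3 - <<'E'
from h import *
s=manip.read_state(); p=manip.camera_params('wrist')
im=manip.camera('wrist')[:,:,::-1].copy(); cv2.imwrite('pics/w6r.png',im)
m=(im.max(2)<38).astype(np.uint8); m[230:]=0
n,lab,st,ce=cv2.connectedComponentsWithStats(m)
for i in range(1,n):
    if st[i,4]>150: print(st[i],ce[i],plane(p,[ce[i]],234)[0].round(1))
print(s['eef_pos'],'pred px',proj(p,[[603.1,129.1,234],[603.1,129.1,257],[603.1,129.1,211],[559.7,141,211]]))
move([603.1,129.1,300]);move([603.1,129.1,225])
E
```

```text
[362  25  19  19 261] [371.38697318  34.24137931] [571.6  48.2 234. ]
[437.3845799  136.47069922 328.60734117] pred px [[268.23919117 -16.08296582]
 [270.00797395 -28.83724978]
 [266.75729096  -5.38411727]
 [250.04698763  50.15626284]]
shift [-0.1654  0.0281  0.0136]
shift [-0.1655  0.1031  0.0136]
```

Request:
play_rows([
  [[-0.04,0,0.004],0,0.45],
  [[-0.08,0,0.008],0,0.45],
  [[-0.1,0,0.0136],0,0.45],
  [[-0.1,0,0.0136],0,0.45],
  [[-0.1,0,0.0136],0,0.45],
])

```text
clock: 12.2
eef_pos: [537.3, 126.6, 326.5]
eef_rot: [-1.571, -0.004, -3.104]
wrist_force: [-1.1, -0.2, -0.6]
finger_gap: 51.6
```

```bash
python3 - <<'E'
from h import *
s=manip.read_state(); p=manip.camera_params('wrist')
im=manip.camera('wrist')[:,:,::-1].copy()
pr=proj(p,[[603.1,129.1,257],[603.1,129.1,211],[559.7,141,211],[559.7,141,218]])
print(s['eef_pos'],'pred px',pr)
a=im.copy()
for u,c in zip(pr,((0,255,0),(255,0,255),(0,0,255),(255,0,0))): cv2.drawMarker(a,tuple(int(round(x)) for x in u),c,cv2.MARKER_CROSS,8,1)
cv2.imwrite('pics/w7r.png',im);cv2.imwrite('pics/w7.png',cv2.resize(a[0:280,130:400],None,fx=2.1,fy=2.1,interpolation=cv2.INTER_CUBIC))
E
```

```text
[537.33500105 126.57583454 326.48950214] pred px [[249.7183657  119.6992504 ]
 [249.76305999 118.80095532]
 [234.56622368 168.13728184]
 [234.20491534 169.4089828 ]]
```

View pics/w7.png

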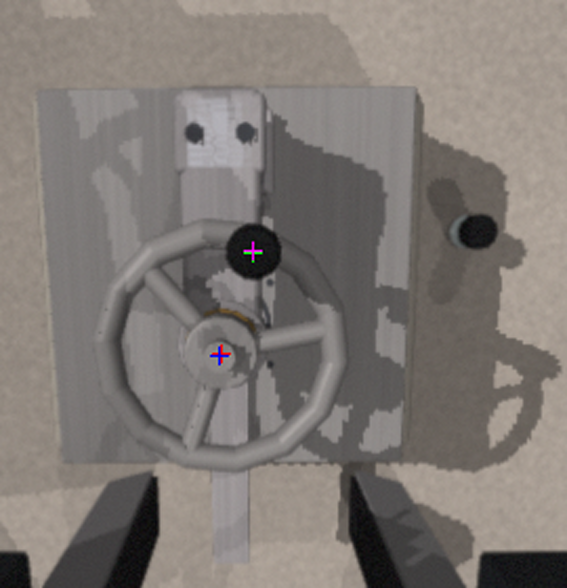

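The predicted crosses land on the handle centre at (253,251) and the hub at (220,354). The coupon shows in front, in line at (231,515). Now onto the handle.

```bash
python3 - <<'E'
from h import *
move([603.1,129.1,225])
E
```

```text
shift [-6.64e-02  1.02e-01  1.00e-04]
```

Request:
play_rows([
  [[-0.035,0,0],0,0.45],
  [[-0.0664,0.01,0],0,0.45],
  [[-0.0664,0.01,0],0,0.45],
  [[-0.0664,0.04,0],0,0.45],
  [[-0.0664,0.065,0],0,0.45],
  [[-0.0664,0.085,0],0,0.45],
  [[-0.0664,0.1,0],0,0.45],
  [[-0.0664,0.102,0],0,0.45],
  [[-0.0664,0.102,0],0,0.45],
  [[-0.0664,0.102,0],0,0.6],
  [[-0.0664,0.102,0],0,0.7],
  [[-0.0664,0.102,0],0,0.75],
  [[-0.0664,0.102,0],0,0.8],
  [[-0.0664,0.102,0],0,0.9],
  [[-0.0664,0.102,0],0,1],
  [[-0.0664,0.102,0],0,1],
  [[-0.0664,0.102,0],0,1],
], squeeze=60)

```text
clock: 13.95
eef_pos: [603.2, 129.2, 225.2]
eef_rot: [-1.571, -0.003, -3.104]
wrist_force: [0.6, -1.5, 2.1]
finger_gap: 19.4
```

```bash
cat > wind.py <<'E'
from h import *
import sys,json
# usage: wind.py step_deg n ; absolute targets on circle about handle circle centre, clockwise
C=np.array([559.7,141.0]); 
s=manip.read_state(); R=Rn.from_euler('xyz',s['eef_rot']).as_matrix()
d=s['eef_pos'][:2]-C; th=np.arctan2(d[1],d[0]); t=np.array([np.sin(th),-np.cos(th)]);r=d/np.linalg.norm(d)
f=s['wrist_force'][:2]
print('clock',s['clock'],'r',np.linalg.norm(d).round(2),'th',np.degrees(th).round(1),'z',s['eef_pos'][2].round(1),'Ftan',(-f@t).round(2),'Frad',(f@r).round(2),'Fz',s['wrist_force'][2].round(1),'gap',s['finger_gap'].round(1))
if len(sys.argv)>1:
    st,n=float(sys.argv[1]),int(sys.argv[2]); rows=[]
    for i in range(1,n+1):
        a=th-np.radians(st*i); w=np.array([*(C+45*np.array([np.cos(a),np.sin(a)])),225.])-s['eef_pos']
        rows.append([[round(x,4) for x in (R.T@w/1000).tolist()],0,1])
    print(json.dumps(rows))
E
python3 wind.py 5 20
```

```text
Traceback (most recent call last):
  File "wind.py", line 8, in <module>
    print('clock',s['clock'],'r',np.linalg.norm(d).round(2),'th',np.degrees(th).round(1),'z',s['eef_pos'][2].round(1),'Ftan',(-f@t).round(2),'Frad',(f@r).round(2),'Fz',s['wrist_force'][2].round(1),'gap',s['finger_gap'].round(1))
                                                                                                                                                                                                           ^^^^^^^^^^^^^^^^^^^^^
AttributeError: 'float' object has no attribute 'round'
```

```bash
sed -i "s/s\['finger_gap'\].round(1)/round(s['finger_gap'],1)/" wind.py; python3 wind.py 5 18
```

```text
clock 13.95 r 45.07 th -15.2 z 225.2 Ftan -1.28 Frad 1.0 Fz 2.1 gap 19.4
[[[0.0014, 0.0002, 0.0037], 0, 1], [[0.0031, 0.0002, 0.0072], 0, 1], [[0.005, 0.0002, 0.0106], 0, 1], [[0.0073, 0.0002, 0.0139], 0, 1], [[0.0098, 0.0002, 0.0169], 0, 1], [[0.0125, 0.0002, 0.0197], 0, 1], [[0.0155, 0.0002, 0.0222], 0, 1], [[0.0187, 0.0002, 0.0244], 0, 1], [[0.0221, 0.0003, 0.0264], 0, 1], [[0.0257, 0.0003, 0.0281], 0, 1], [[0.0294, 0.0003, 0.0294], 0, 1], [[0.0332, 0.0003, 0.0305], 0, 1], [[0.037, 0.0003, 0.0312], 0, 1], [[0.0409, 0.0003, 0.0315], 0, 1], [[0.0449, 0.0003, 0.0315], 0, 1], [[0.0488, 0.0003, 0.0312], 0, 1], [[0.0527, 0.0003, 0.0305], 0, 1], [[0.0564, 0.0003, 0.0295], 0, 1]]
```

Request:
play_rows([
  [[0.0014,0.0002,0.0037],0,1],
  [[0.0031,0.0002,0.0072],0,1],
  [[0.005,0.0002,0.0106],0,1],
  [[0.0073,0.0002,0.0139],0,1],
  [[0.0098,0.0002,0.0169],0,1],
  [[0.0125,0.0002,0.0197],0,1],
  [[0.0155,0.0002,0.0222],0,1],
  [[0.0187,0.0002,0.0244],0,1],
  [[0.0221,0.0003,0.0264],0,1],
  [[0.0257,0.0003,0.0281],0,1],
  [[0.0294,0.0003,0.0294],0,1],
  [[0.0332,0.0003,0.0305],0,1],
  [[0.037,0.0003,0.0312],0,1],
  [[0.0409,0.0003,0.0315],0,1],
  [[0.0449,0.0003,0.0315],0,1],
  [[0.0488,0.0003,0.0312],0,1],
  [[0.0527,0.0003,0.0305],0,1],
  [[0.0564,0.0003,0.0295],0,1],
])

```text
clock: 15.75
eef_pos: [548.9, 97.8, 225.2]
eef_rot: [-1.572, 0.001, -3.104]
wrist_force: [10.1, 2.9, -2.1]
finger_gap: 19.1
```

```bash
python3 wind.py 5 20
```

```text
clock 15.75 r 44.48 th -104.0 z 225.2 Ftan 9.05 Frad -5.27 Fz -2.1 gap 19.1
[[[0.0039, 0.0002, -0.0008], 0, 1], [[0.0075, 0.0002, -0.0023], 0, 1], [[0.0109, 0.0002, -0.0042], 0, 1], [[0.0142, 0.0002, -0.0064], 0, 1], [[0.0172, 0.0002, -0.0089], 0, 1], [[0.0201, 0.0002, -0.0116], 0, 1], [[0.0227, 0.0002, -0.0145], 0, 1], [[0.025, 0.0002, -0.0177], 0, 1], [[0.027, 0.0002, -0.021], 0, 1], [[0.0288, 0.0002, -0.0246], 0, 1], [[0.0302, 0.0002, -0.0282], 0, 1], [[0.0313, 0.0002, -0.032], 0, 1], [[0.0321, 0.0002, -0.0358], 0, 1], [[0.0325, 0.0002, -0.0397], 0, 1], [[0.0326, 0.0002, -0.0437], 0, 1], [[0.0323, 0.0002, -0.0476], 0, 1], [[0.0317, 0.0002, -0.0515], 0, 1], [[0.0308, 0.0002, -0.0553], 0, 1], [[0.0295, 0.0002, -0.059], 0, 1], [[0.028, 0.0003, -0.0626], 0, 1]]
```

Free drag reads 9.05 N, as expected. I'll continue.

Request:
play_rows([
  [[0.0039,0.0002,-0.0008],0,1],
  [[0.0075,0.0002,-0.0023],0,1],
  [[0.0109,0.0002,-0.0042],0,1],
  [[0.0142,0.0002,-0.0064],0,1],
  [[0.0172,0.0002,-0.0089],0,1],
  [[0.0201,0.0002,-0.0116],0,1],
  [[0.0227,0.0002,-0.0145],0,1],
  [[0.025,0.0002,-0.0177],0,1],
  [[0.027,0.0002,-0.021],0,1],
  [[0.0288,0.0002,-0.0246],0,1],
  [[0.0302,0.0002,-0.0282],0,1],
  [[0.0313,0.0002,-0.032],0,1],
  [[0.0321,0.0002,-0.0358],0,1],
  [[0.0325,0.0002,-0.0397],0,1],
  [[0.0326,0.0002,-0.0437],0,1],
  [[0.0323,0.0002,-0.0476],0,1],
  [[0.0317,0.0002,-0.0515],0,1],
  [[0.0308,0.0002,-0.0553],0,1],
  [[0.0295,0.0002,-0.059],0,1],
  [[0.028,0.0003,-0.0626],0,1],
])

```text
clock: 17.75
eef_pos: [518.2, 158.4, 225.1]
eef_rot: [-1.57, -0.0, -3.104]
wrist_force: [-4.7, -8.3, 6.2]
finger_gap: 18.8
```

```bash
python3 wind.py 5 14
```

```text
clock 17.75 r 44.95 th 157.3 z 225.1 Ftan 9.5 Frad 1.12 Fz 6.2 gap 18.8
[[[-0.0018, 0.0001, -0.0035], 0, 1], [[-0.0039, 0.0001, -0.0068], 0, 1], [[-0.0062, 0.0001, -0.0099], 0, 1], [[-0.0089, 0.0001, -0.0128], 0, 1], [[-0.0118, 0.0001, -0.0155], 0, 1], [[-0.0149, 0.0001, -0.0179], 0, 1], [[-0.0182, 0.0001, -0.02], 0, 1], [[-0.0217, 0.0001, -0.0218], 0, 1], [[-0.0253, 0.0001, -0.0234], 0, 1], [[-0.029, 0.0001, -0.0245], 0, 1], [[-0.0329, 0.0001, -0.0254], 0, 1], [[-0.0368, 0.0001, -0.0259], 0, 1], [[-0.0407, 0.0001, -0.0261], 0, 1], [[-0.0446, 0.0001, -0.0259], 0, 1]]
```

Request:
play_rows([
  [[-0.0018,0.0001,-0.0035],0,1],
  [[-0.0039,0.0001,-0.0068],0,1],
  [[-0.0062,0.0001,-0.0099],0,1],
  [[-0.0089,0.0001,-0.0128],0,1],
  [[-0.0118,0.0001,-0.0155],0,1],
  [[-0.0149,0.0001,-0.0179],0,1],
  [[-0.0182,0.0001,-0.02],0,1],
  [[-0.0217,0.0001,-0.0218],0,1],
  [[-0.0253,0.0001,-0.0234],0,1],
  [[-0.029,0.0001,-0.0245],0,1],
  [[-0.0329,0.0001,-0.0254],0,1],
  [[-0.0368,0.0001,-0.0259],0,1],
  [[-0.0407,0.0001,-0.0261],0,1],
  [[-0.0446,0.0001,-0.0259],0,1],
])

```text
clock: 19.15
eef_pos: [560.9, 186.6, 225.1]
eef_rot: [-1.571, -0.003, -3.104]
wrist_force: [-10.0, 2.2, 5.9]
finger_gap: 18.7
```

```bash
python3 wind.py 5 10
```

```text
clock 19.15 r 45.58 th 88.5 z 225.1 Ftan 10.02 Frad 1.96 Fz 5.9 gap 18.7
[[[-0.0039, 0.0001, 0.001], 0, 1], [[-0.0077, 0.0001, 0.0018], 0, 1], [[-0.0115, 0.0001, 0.0029], 0, 1], [[-0.0151, 0.0001, 0.0043], 0, 1], [[-0.0187, 0.0001, 0.006], 0, 1], [[-0.022, 0.0001, 0.0081], 0, 1], [[-0.0252, 0.0001, 0.0104], 0, 1], [[-0.0281, 0.0001, 0.013], 0, 1], [[-0.0309, 0.0001, 0.0158], 0, 1], [[-0.0333, 0.0, 0.0189], 0, 1]]
```

Request:
play_rows([
  [[-0.0039,0.0001,0.001],0,1],
  [[-0.0077,0.0001,0.0018],0,1],
  [[-0.0115,0.0001,0.0029],0,1],
  [[-0.0151,0.0001,0.0043],0,1],
  [[-0.0187,0.0001,0.006],0,1],
  [[-0.022,0.0001,0.0081],0,1],
  [[-0.0252,0.0001,0.0104],0,1],
  [[-0.0281,0.0001,0.013],0,1],
  [[-0.0309,0.0001,0.0158],0,1],
  [[-0.0333,0,0.0189],0,1],
])

```text
clock: 20.15
eef_pos: [594.5, 170.4, 225.2]
eef_rot: [-1.573, -0.003, -3.103]
wrist_force: [-3.4, 9.5, 2.2]
finger_gap: 19.1
```

```bash
python3 wind.py 5 8
```

```text
clock 20.15 r 45.54 th 40.2 z 225.2 Ftan 9.43 Frad 3.55 Fz 2.2 gap 19.1
[[[-0.0019, 0.0002, 0.0035], 0, 1], [[-0.0038, 0.0002, 0.0069], 0, 1], [[-0.0055, 0.0002, 0.0105], 0, 1], [[-0.0069, 0.0002, 0.0141], 0, 1], [[-0.008, 0.0001, 0.0179], 0, 1], [[-0.0087, 0.0001, 0.0218], 0, 1], [[-0.009, 0.0001, 0.0257], 0, 1], [[-0.0091, 0.0001, 0.0296], 0, 1]]
```

Request:
play_rows([
  [[-0.0019,0.0002,0.0035],0,1],
  [[-0.0038,0.0002,0.0069],0,1],
  [[-0.0055,0.0002,0.0105],0,1],
  [[-0.0069,0.0002,0.0141],0,1],
  [[-0.008,0.0001,0.0179],0,1],
  [[-0.0087,0.0001,0.0218],0,1],
  [[-0.009,0.0001,0.0257],0,1],
  [[-0.0091,0.0001,0.0296],0,1],
])

```text
clock: 20.95
eef_pos: [604.9, 142.8, 225.2]
eef_rot: [-1.576, -0.002, -3.101]
wrist_force: [1.2, 10.8, 2.0]
finger_gap: 19.1
```

```bash
python3 wind.py 5 8
```

```text
clock 20.95 r 45.23 th 2.3 z 225.2 Ftan 10.73 Frad 1.64 Fz 2.0 gap 19.1
[[[0.0004, 0.0002, 0.0039], 0, 1], [[0.0009, 0.0002, 0.0078], 0, 1], [[0.0018, 0.0002, 0.0116], 0, 1], [[0.0029, 0.0001, 0.0154], 0, 1], [[0.0044, 0.0001, 0.019], 0, 1], [[0.0063, 0.0001, 0.0225], 0, 1], [[0.0084, 0.0001, 0.0258], 0, 1], [[0.0107, 0.0001, 0.0289], 0, 1]]
```

Request:
play_rows([
  [[0.0004,0.0002,0.0039],0,1],
  [[0.0009,0.0002,0.0078],0,1],
  [[0.0018,0.0002,0.0116],0,1],
  [[0.0029,0.0001,0.0154],0,1],
  [[0.0044,0.0001,0.019],0,1],
  [[0.0063,0.0001,0.0225],0,1],
  [[0.0084,0.0001,0.0258],0,1],
  [[0.0107,0.0001,0.0289],0,1],
])

```text
clock: 21.75
eef_pos: [596.1, 114.9, 225.2]
eef_rot: [-1.579, 0.001, -3.1]
wrist_force: [8.3, 9.4, -1.0]
finger_gap: 19.2
```

```bash
python3 wind.py 5 6
```

```text
clock 21.75 r 44.8 th -35.6 z 225.2 Ftan 12.52 Frad 1.25 Fz -1.0 gap 19.2
[[[0.0024, 0.0002, 0.0031], 0, 1], [[0.0052, 0.0002, 0.0059], 0, 1], [[0.0082, 0.0002, 0.0084], 0, 1], [[0.0115, 0.0001, 0.0106], 0, 1], [[0.0149, 0.0001, 0.0125], 0, 1], [[0.0184, 0.0001, 0.0142], 0, 1]]
```

The force is climbing, so the foot is down. I'll take smaller steps.

Request:
play_rows([
  [[0.0024,0.0002,0.0031],0,1],
  [[0.0052,0.0002,0.0059],0,1],
  [[0.0082,0.0002,0.0084],0,1],
  [[0.0115,0.0001,0.0106],0,1],
  [[0.0149,0.0001,0.0125],0,1],
  [[0.0184,0.0001,0.0142],0,1],
])

```text
clock: 22.35
eef_pos: [579.5, 101.0, 225.2]
eef_rot: [-1.581, 0.005, -3.1]
wrist_force: [10.8, 8.9, -1.9]
finger_gap: 19.1
```

```bash
python3 wind.py 5 4
```

```text
clock 22.35 r 44.64 th -63.7 z 225.2 Ftan 13.57 Frad -3.19 Fz -1.9 gap 19.1
[[[0.0035, 0.0002, 0.0018], 0, 1], [[0.0073, 0.0002, 0.0029], 0, 1], [[0.0111, 0.0001, 0.0036], 0, 1], [[0.015, 0.0001, 0.0041], 0, 1]]
```

Request:
play_rows([
  [[0.0035,0.0002,0.0018],0,1],
  [[0.0073,0.0002,0.0029],0,1],
  [[0.0111,0.0001,0.0036],0,1],
  [[0.015,0.0001,0.0041],0,1],
])

```text
clock: 22.75
eef_pos: [566.1, 96.9, 225.2]
eef_rot: [-1.582, 0.01, -3.099]
wrist_force: [14.7, 5.5, -2.9]
finger_gap: 18.8
```

```bash
python3 wind.py 5 3
```

```text
clock 22.75 r 44.56 th -81.8 z 225.2 Ftan 15.33 Frad -3.32 Fz -2.9 gap 18.8
[[[0.0039, 0.0002, 0.0007], 0, 1], [[0.0078, 0.0002, 0.0006], 0, 1], [[0.0117, 0.0001, 0.0001], 0, 1]]
```

Request:
play_rows([
  [[0.0039,0.0002,0.0007],0,1],
  [[0.0078,0.0002,0.0006],0,1],
  [[0.0117,0.0001,0.0001],0,1],
])

```text
clock: 23.05
eef_pos: [555.9, 96.6, 225.2]
eef_rot: [-1.583, 0.015, -3.099]
wrist_force: [16.6, 3.8, -4.4]
finger_gap: 18.9
```

```bash
python3 wind.py
```

```text
clock 23.05 r 44.53 th -94.9 z 225.2 Ftan 16.19 Frad -5.16 Fz -4.4 gap 18.9
```

It reads 16.2 N while turning, which matches the set feel. I'll stop here, open gently and lift straight up.

Request:
play_rows([
  [[0,0,0],0,0.78],
  [[0,0,0],0,0.75],
  [[0,0,0],0,0.7],
  [[0,0,0],0,0.65],
  [[0,0,0],0,0.6],
  [[0,0,0],0,0.6],
  [[0,-0.005,0],0,0.6],
  [[0,-0.015,0],0,0.6],
  [[0,-0.035,0],0,0.6],
  [[0,-0.06,0],0,0.6],
  [[0,-0.09,0],0,0.6],
  [[0,-0.11,0],0,0.6],
  [[0.05,-0.11,0],0,0.6],
  [[0.08,-0.11,0],0,0.6],
  [[0.08,-0.11,0],0,0.6],
  [[0.08,-0.11,0],0,0.6],
])

```text
clock: 24.65
eef_pos: [474.5, 91.9, 335.3]
eef_rot: [-1.583, 0.017, -3.099]
wrist_force: [-0.3, 0.8, -0.2]
finger_gap: 37.7
```

```bash
python3 - <<'E'
from h import *
s=manip.read_state(); print(s['clock'],s['eef_pos'],s['wrist_force'],s['finger_gap'])
a=manip.camera('wrist')[:,:,::-1];b=manip.camera('scene')[:,:,::-1];t=manip.camera('top')[:,:,::-1]
p=manip.camera_params('wrist')
h=manip.camera_params('wrist');print('handle/hub px',proj(p,[[555.9,96.2,257],[559.7,141,211]]))
b=cv2.resize(b[170:350,160:352],(400,375),interpolation=cv2.INTER_CUBIC)
t=cv2.resize(t[20:290,0:430],(398,250))
L=cv2.resize(a,(400,300))
o=np.zeros((600,800,3),np.uint8);o[:300,:400]=L;o[:375,400:]=b[:, :400];o[310:560,:398]=t
cv2.imwrite('pics/end.png',o)
E
```

```text
24.65 [474.53970075  91.86085315 335.29821058] [-0.31083718  0.78896142 -0.18847419] 37.71159838782197
handle/hub px [[249.8421297  100.78399472]
 [199.74071069  97.22472112]]
```

View pics/end.png

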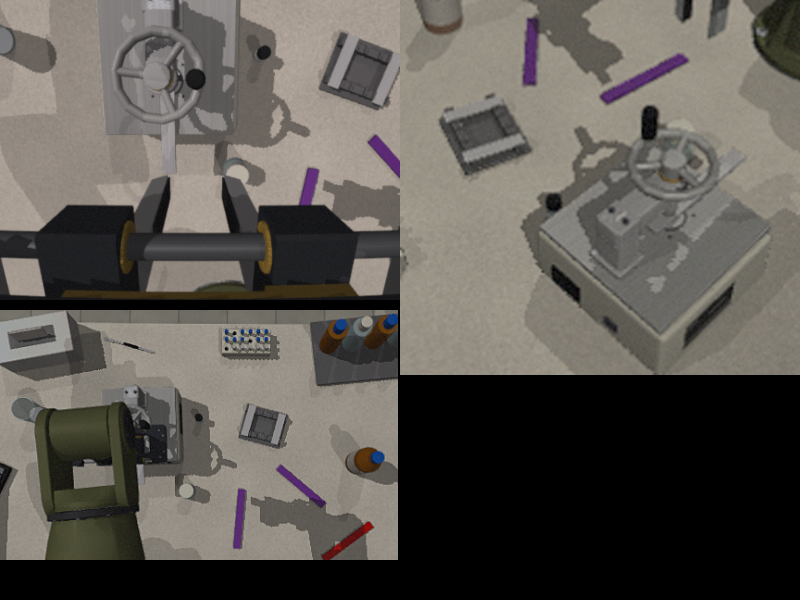

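The final views show the handle where I left it at (196,79) and the coupon under the foot, sticking straight out of the front at (168,155). The short coupons, purple bars, can and knob haven't moved, and the gripper is clear of everything. Handing in.

```bash
python3 -c "
from cell import manip
print(manip.sign_off())"
```

```text
the job is handed in; nothing more can be done
None
```

The long aluminium coupon is clamped on the spectrometer plate under the foot, and I handed the job in at about 25 s on the robot's clock. I slid it in level from the front, set it down and let go, then wound the wheel about 440° clockwise and released the handle.

- **Placement:** Before lowering, the coupon's centre line ran about 0.6 mm beside the crystal, and I corrected that. After release it was within about 1 mm of the plate's centre line, and roughly parallel to it.
- **Clamping:** The free wheel dragged at 9 to 10 N. The force began to climb after about 330° of turning and read 16.2 N while turning when I stopped. I didn't measure the load on the coupon directly; the wheel force is the only evidence for it.
- **Final check:** The last pictures show the handle where I left it, the coupon still in line, the rest of the bench in view undisturbed and the gripper clear of everything.
- **Disagreement:** The top camera put the wheel centre about 3 mm further to the robot's left than the wrist camera. I used the wrist camera because its plate fit came out at the right size (203.4 mm against 204 mm), and its predicted wheel centre and handle landed on target.

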